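# Show how the stacking cups nest

## Task

Get the stacking cups ready to show a toddler how they nest: first lift the steel fork off the mouth of the biggest cup in the clear box and lay it on the plate in the same box. Then pick up the smallest cup, which stands open side up on the counter, carry it over the box's wall and hold it upright about a centimetre above the big cup's mouth, centred and with its sides parallel to the big cup's, touching nothing but your fingers. Finish while still holding it there, do not let go, and leave the big cup, the plate and everything else in their places.

Things in the scene. Friction and masses are not known exactly. Their poses are not given: they have to be found in the camera images.
- fork: Steel toddler fork, 135 mm long, lying flat across the big cup's mouth. Origin: underside, at the middle of its length (it balances 5 mm behind that, towards the handle end); x along the fork towards the tines, z up. At the middle the handle is 13 mm wide and 7 mm thick (behind the origin; 9 mm wide, 6 mm thick ahead of it); head 24 mm wide. 40 g.
- plate: White ceramic plate, 150 mm across, 16 mm high at the rim, loose on the box floor beside the big cup. Origin: centre of its underside, z up.
- big_cup: Biggest stacking cup, blue plastic, square, 92 x 92 mm, 72 mm high, walls 3 mm (mouth 86 x 86 mm inside), open side up, loose in the box on either the left or the right half. About 120 g. Origin: centre of its underside; x and y square to its sides, z up.
- big_cup_mouth (a point): Centre of the big cup's mouth, level with the rim, 72 mm above its underside; axes as the cup's.
- small_cup: Smallest stacking cup, the same blue, square, 60 x 60 mm, 62 mm high, walls 3 mm, open side up on the counter between the robot and the box. About 60 g (varies). Origin: centre of its underside; x and y square to its sides, z up.
- box: Clear acrylic box without a lid, fixed to the counter, 190 mm (x) by 420 mm (y), walls 5 mm thick and 70 mm high, floor 5 mm thick. Origin: centre of its underside; x from the robot away.
- panel (a joint): Clear sliding front panel (the box's side towards the robot), as high as the other walls: metres slid towards the box's +y, 0 closed; partly open at the start. It need not be moved.
- turned_cup: Middle stacking cup, the same blue, square, 76 x 76 mm, 67 mm high, standing upside down on the counter in front of the box; leave it. Origin: centre of its underside as it stands.
- bottle: White plastic bottle, 58 mm across, 130 mm high, standing on the counter in front of the box; leave it. Origin: centre of its underside.
- spoon: Red plastic spoon, 150 mm long, lying on the counter at the robot's right of the box; leave it. Origin: its underside near the middle; x along it.
Mind the look-alikes: they are no part of the job. Several things have the shape of the spoon; the one meant has the colours described above.

How it is judged:
By the outcome, as a careful person would: the job done as asked, in the order asked, and still so for the second after the job is handed in, while the arm keeps its last pose, push and grip.
It also fails if it takes over 64 s, if anything falls off the work surface, if the arm or the gripper's body presses on something with over 40 N, if the wrist force passes 120 N, or if a joint passes its speed limit or range.

## Robot

A 6-joint arm with a two-finger parallel gripper is mounted at the origin on the work surface. World frame = base frame: x ahead of the robot, y to its left, z up, the work surface at z = 0. Lengths are in m, angles in degrees, forces in N, time in s.
With the tool pointing down it reaches from about 0.35 to 0.975 m from the base axis. Payload 4.9 kg.
Tool frame: the origin (TCP) lies midway between the tips of the shut fingers; the grasp point (between the pads) lies 19 mm behind it (ctrl.tcp_to_grasp is the distance from the TCP to the grasp point, in m); z points along the fingers, y is the direction in which the jaws open and shut (so a half turn about z gives the same grasp; the last joint's range is limited). The gripper opens to 85 mm and grips with 20 to 120 N. Pads are 22 mm wide; open, the fingers measure 114 mm over their backs; the gripper's body (76 mm by 85 mm) begins 54 mm behind the grasp point. The pads swing forward as they close: fully open they stand 13 mm farther back than shut.
Start: joints at [65.489, 3.019, 92.412, -0, 84.569, -6.818], TCP at [0.19, 0.595, 0.202] pointing down, gripper open.
Joint ranges: [-172.51, 172.51], [-57.92, 126.97], [3.15, 148.05], [-58.71, 238.71], [5.1, 150.11], [-179.66, 179.66]. Speed limits (degrees/s): [147.25, 147.25, 180, 180, 180, 180].

## Interface

Orientations are given as [roll, pitch, yaw] about the fixed x, y, z axes, in that order (R = Rz(yaw) Ry(pitch) Rx(roll)).
In Python, from cell import ctrl gives the robot as it stands. The module is installed in compiled form; this text tells all that it offers.
- The arm moves only by the shell command python3 -m handwheel 'ROWS' [FORCE]. ROWS is JSON, a list of rows, each a list of 7 numbers: the turn, a rotation vector about the tool's x, y, z in rad, then the shift along the tool's x, y, z in m, then the opening in per cent of the stroke, from 0 (shut) to 100 (fully open). A call has exactly 8 rows; each row is the pose to reach, as a shift and turn from the pose commanded when the call began, along the tool's axes at that moment; what a row does not reach only later rows make up. A row lasts 1/10 s, in which the tool goes at most 50 mm and 8.59 degrees, less where a joint would pass 70% of its speed; a pose out of reach is approached as far as the arm can. A call with a gripper value outside its range is refused whole. The fingers move at their own pace and stop on an object; FORCE is the grip in N (left out, the last holds). Time passes only in rows, so rows that repeat a pose let the fingers close, or fill a call up. It gives the time, the measured TCP pose, the force and the opening at its end, in the units of the state.
- ctrl.state(): the state, without advancing time (a new reading comes with each control period).
- ctrl.read_camera(name): name is "side" or "top"; returns a dict with "pixels" (384x512x3 uint8, red, green, blue), "fovy" (degrees; the focal length in pixels is half the picture's height over the tangent of half this angle, whatever the lens; pixels are square), "cx", "cy" (the principal point, pixels), "rvec" (rotation vector, rad) and "tvec" (3), from world to camera coordinates, as OpenCV has them. Camera axes: x right, y down, z forward; pixel columns grow to the right and rows downward; lengths in m; the calibration is good to about 2 mm. A picture is of the moment at which its call begins. There is no depth.
- ctrl.job_done(): hands the job in, once; it reports no verdict.
Trained networks look in a picture, given as the dict that the camera call returned (one of the last four; its "shot" number tells which), for a name from the list of things; names that differ only in an ending like _2 or _b are one class to them, and where a whole thing is asked for, a point or a joint stands for the part that bears it (a point fixed in the world has none). Each returns a list of dicts, best first, with "conf" (0 to 1); they miss things now and then, are a little off and sometimes report something else, mostly with a low value. They report only what shows in the picture. A call takes as long as a camera call. They do not tell look-alikes from the thing itself.
- ctrl.masks_of(picture, name): "pixels" (384x512 bool, what is visible of it) and "xy" ([column, row] in pixels, amid what is visible of it).
The state is a dict: "time": time; "joint_pos": joint angles; "qd": joint speeds; "tau": joint torques, N m; "ee_pos": TCP position; "tool_rot": TCP orientation; "ft_force": force on the tool from outside, world axes, zero at the start; "ft_torque": the same for the moment, N m; "width": finger opening in m.
Only numpy, scipy, OpenCV 4.12 (cv2) and the standard library are available. Lean on these libraries where they do the work, as an engineer would, in place of code of your own. Each camera call takes 0.05 s, during which the arm holds its last target. There are 200 camera calls.

## Working session

There is one attempt and no reset: what is moved stays moved. The work goes in short steps, Python scripts to look and compute and a shell command to move; the robot and the scene stay as the last step left them, time stands still between calls to the robot, and variables do not carry over. Pictures are saved under pics/ and viewed, about 8 in all and at most 12, crops included, and the job is handed in when it is done.

```bash
mkdir -p pics; cat > h.py <<'E'
import numpy as np, cv2
from cell import ctrl
from scipy.spatial.transform import Rotation as R
def cam(n):
    p=ctrl.read_camera(n); f=192/np.tan(np.radians(p['fovy']/2))
    p['K']=np.array([[f,0,p['cx']],[0,f,p['cy']],[0,0,1]]); p['Rm']=cv2.Rodrigues(np.array(p['rvec'],float))[0]; p['t']=np.array(p['tvec'],float).reshape(3)
    return p
def px2w(p,uv,z):
    uv=np.atleast_2d(uv).astype(float); d=(np.linalg.inv(p['K'])@np.c_[uv,np.ones(len(uv))].T).T@p['Rm']
    c=-p['Rm'].T@p['t']; return c+d*((z-c[2])/d[:,2])[:,None]
def w2px(p,X):
    return cv2.projectPoints(np.atleast_2d(X).astype(float),np.array(p['rvec'],float),p['t'],p['K'],None)[0].reshape(-1,2)
def save(img,n,s=1):
    cv2.imwrite('pics/'+n,cv2.resize(img[:,:,::-1],None,fx=s,fy=s,interpolation=cv2.INTER_CUBIC))
E
python3 - <<'E'
from h import *
for n in('top','side'):
    p=cam(n); save(p['pixels'],n+'0.png',1.5); print(n,p['fovy'],-p['Rm'].T@p['t'],p['Rm'][2])
    for k in('fork','plate','big_cup','small_cup','turned_cup','bottle','spoon','box'):
        print(k,[(round(m['conf'],2),np.round(m['xy']).tolist(),int(m['pixels'].sum())) for m in ctrl.masks_of(p,k)])
print(ctrl.state(),ctrl.tcp_to_grasp)
E
```

```text
top 52.44776121801683 [ 0.30520612 -0.1218609   1.24400705] [ 0.19732658 -0.01037725 -0.98028288]
fork [(0.55, [224.0, 150.0], 177)]
plate [(0.72, [170.0, 159.0], 1590)]
big_cup [(0.6, [225.0, 155.0], 843)]
small_cup [(0.66, [134.0, 232.0], 542), (0.37, [284.0, 239.0], 308)]
turned_cup [(0.6, [218.0, 224.0], 684)]
bottle [(0.79, [286.0, 240.0], 306)]
spoon [(0.89, [389.0, 183.0], 296), (0.89, [355.0, 236.0], 325), (0.66, [201.0, 162.0], 6508), (0.52, [329.0, 178.0], 304)]
box [(0.75, [201.0, 162.0], 6134)]
side 54.920038442081896 [0.27735228 0.49529701 0.72308915] [ 0.24781941 -0.69911277 -0.67069134]
fork [(0.63, [185.0, 201.0], 199)]
plate [(0.83, [156.0, 283.0], 2999)]
big_cup [(0.81, [191.0, 213.0], 1746)]
small_cup [(0.96, [241.0, 354.0], 1660)]
turned_cup [(0.69, [271.0, 247.0], 1434)]
bottle [(0.82, [306.0, 188.0], 793), (0.38, [186.0, 202.0], 269)]
spoon [(0.78, [327.0, 150.0], 213), (0.66, [277.0, 126.0], 204), (0.49, [264.0, 156.0], 313)]
box [(0.75, [171.0, 256.0], 10295)]
{'time': 0.9, 'joint_pos': array([ 6.54882847e+01,  3.02038805e+00,  9.24118796e+01, -1.68096906e-03,
        8.45669805e+01, -6.81586107e+00]), 'qd': array([ 0.07607136, -0.01947348, -0.07758695,  0.02338245, -0.01876326,
       -0.02556662]), 'tau': array([-1.32995374e-03, -3.93687308e+01, -3.70465565e+01, -1.87409273e-04,
        4.74255012e-04,  1.03626343e-05]), 'ee_pos': array([0.18995811, 0.59542472, 0.20179886]), 'tool_rot': array([1.79999452e+02, 1.75081653e-03, 1.62304305e+02]), 'ft_force': array([0.10975777, 1.06000777, 0.29311482]), 'ft_torque': array([ 0.01834646, -0.01622922, -0.00559877]), 'width': 0.08503102041646761} 0.0187
```

```bash
python3 - <<'E'
from h import *
a=cam('top');b=cam('side')
A=cv2.resize(a['pixels'][110:290,90:310],None,fx=3.6,fy=3.6,interpolation=cv2.INTER_CUBIC)
save(A,'topcrop.png'); save(b['pixels'][150:384,60:360],'sidecrop.png',2.5)
for p,n in((a,'top'),(b,'side')):
    for k,z in(('fork',.08),('plate',.015),('big_cup',.077),('small_cup',.062),('turned_cup',.067),('bottle',.13)):
        m=ctrl.masks_of(p,k)
        if not m: print(n,k,None);continue
        ys,xs=np.nonzero(m[0]['pixels']); r=cv2.minAreaRect(px2w(p,np.c_[xs,ys],z)[:,:2].astype(np.float32)*1000)
        print(n,k,np.round(r[0]),np.round(r[1]),round(r[2],1))
E
```

```text
top fork [401. 208.] [72. 64.] 51.7
top plate [642. 123.] [150. 141.] 89.4
top big_cup [644. -70.] [ 91. 106.] 89.4
top small_cup [402. 213.] [74. 64.] 51.1
top turned_cup [423. -41.] [80. 76.] 23.2
top bottle [ 381. -239.] [60. 54.] 89.3
side fork [647. -73.] [ 26. 130.] 85.1
side plate [643. 114.] [149. 149.] 18.4
side big_cup [636. -47.] [147. 126.] 88.8
side small_cup [400. 228.] [69. 81.] 51.7
side turned_cup [418. -20.] [ 79. 127.] 21.9
side bottle None
```

View pics/topcrop.png

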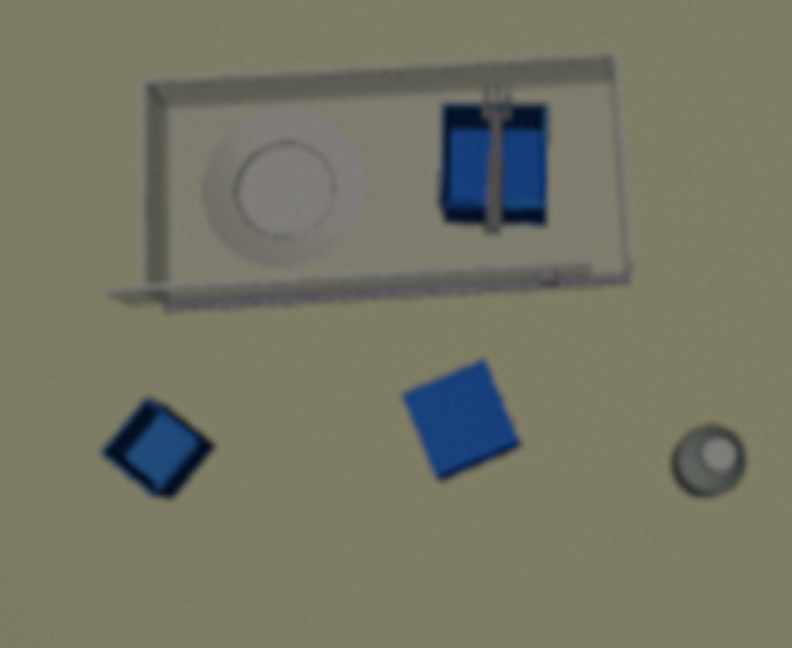

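View pics/sidecrop.png

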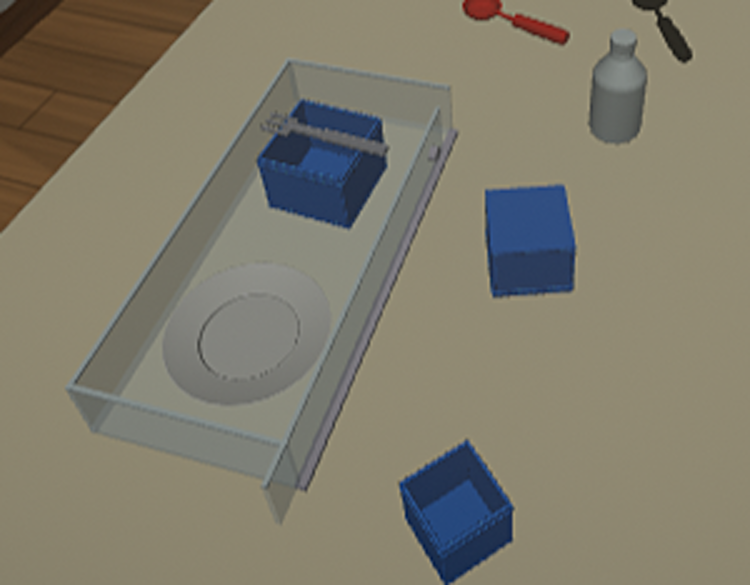

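The top crop shows the fork running across the big cup's mouth at full-image pixel (227,153), tines away from the robot. The plate is at (170,162). The open small cup is at (134,234), the upside-down cup at (218,226) and the bottle at (286,238). The side crop agrees.

Look-alikes:
- Blue cups: (225,155) has the fork on it and is in the box, so it is the big one. (218,226) is the turned one. (134,232) is open, so it is the small one.
- Fork: there is only one. The spoons are not part of the job.

Next I'll fit the poses.

```bash
cat >> h.py <<'E'
from scipy.optimize import minimize
def blue(p,c,r=45):
    im=p['pixels'].astype(int); m=((im[:,:,2]>im[:,:,0]+25)&(im[:,:,2]>im[:,:,1]+12)).astype(np.uint8)
    n,l,s,ce=cv2.connectedComponentsWithStats(m)
    ok=[i for i in range(1,n) if s[i,4]>15 and np.hypot(*(ce[i]-c))<r]
    ys,xs=np.nonzero(np.isin(l,ok)); return cv2.convexHull(np.c_[xs,ys].astype(np.float32))[:,0]
S=6
def ras(poly):
    m=np.zeros((384*S//1,512*S),np.uint8); cv2.fillPoly(m,[np.round((poly+.5)*S).astype(np.int32)],1); return m
def cuppts(x,y,yaw,w,h,z):
    c=np.array([[a*w/2,b*w/2] for a in(-1,1) for b in(-1,1)]); t=np.radians(yaw)
    c=c@np.array([[np.cos(t),np.sin(t)],[-np.sin(t),np.cos(t)]])+[x,y]
    return np.vstack([np.c_[c,np.full(4,z)],np.c_[c,np.full(4,z+h)]])
def fit(views,x0,w,h,z):
    T=[]
    for p,c,r in views:
        hu=blue(p,c,r); k=hu.mean(0); d=hu-k
        T.append((p,ras(hu+0.3*d/np.linalg.norm(d,axis=1)[:,None])))
    def cost(v):
        s=0
        for p,m in T:
            q=cv2.convexHull(w2px(p,cuppts(v[0]/1e3,v[1]/1e3,v[2],w,h,z)).astype(np.float32))[:,0]
            s+=np.count_nonzero(ras(q)!=m)/m.sum()
        return s
    r=minimize(cost,x0,method='Nelder-Mead',options=dict(initial_simplex=np.array(x0)+np.array([[-4,-4,-4],[6,0,0],[0,6,0],[0,0,6]]),xatol=.05,fatol=1e-5,maxiter=120))
    return np.round(r.x,1),round(r.fun,3)
E
python3 - <<'E'
from h import *
a=cam('top');b=cam('side')
for nm,ca,cb,x0,w,h,z in(('big',(226,157),(190,213),[645,-70,0],.092,.072,.005),('small',(134,233),(241,354),[400,215,50],.06,.062,0),('turned',(218,225),(271,247),[420,-40,22],.076,.067,0)):
    for v in([(a,ca,30)],[(b,cb,40)],[(a,ca,30),(b,cb,40)]): print(nm,fit(v,x0,w,h,z))
for p,k in((b,'fork'),(a,'fork')):
  for m in ctrl.masks_of(p,k)[:1]:
    ys,xs=np.nonzero(m['pixels']); X=px2w(p,np.c_[xs,ys],.083)[:,:2]*1e3; c=X.mean(0); u=np.linalg.svd(X-c,full_matrices=False)[2][0]; u*=np.sign(u[0]); s=(X-c)@u
    print('fork',c,np.degrees(np.arctan2(u[1],u[0])),c+u*(s.min()+s.max())/2,np.ptp(s))
print(px2w(a,[[226.7,174.4],[227.5,134]],.083), px2w(a,[(130.6,133.3),(260.3,125.5)],.07),px2w(b,[(88,305),(176,175),(240,185)],.07))
E
```

```text
big (array([ 6.513e+02, -6.980e+01,  4.000e-01]), np.float64(0.086))
big (array([652.3, -72.6,  -1.8]), np.float64(0.012))
big (array([ 6.521e+02, -7.090e+01, -6.000e-01]), np.float64(0.122))
small (array([404. , 220.2,  54.8]), np.float64(0.167))
small (array([405.6, 218.9,  51.1]), np.float64(0.012))
small (array([405.7, 219.1,  52.1]), np.float64(0.202))
turned (array([425.5, -41.4,  21.6]), np.float64(0.034))
turned (array([426.5, -42.7,  22.4]), np.float64(0.023))
turned (array([425.9, -41.6,  22.9]), np.float64(0.068))
fork [647.13193237 -72.48322283] -1.6008447337162925 [643.61546686 -72.38494717] 126.35394451843119
fork [651.66973721 -71.57969699] -2.3025961546590272 [645.13695049 -71.31701668] 131.42884019636233
[[ 0.57829289 -0.07055807  0.083     ]
 [ 0.70777364 -0.07342096  0.083     ]] [[ 0.71786798  0.23240737  0.07      ]
 [ 0.73945749 -0.17702548  0.07      ]] [[ 0.7209366   0.2359453   0.07      ]
 [ 0.73758432 -0.17461986  0.07      ]
 [ 0.55409764 -0.18699843  0.07      ]]
```

```bash
cat >> h.py <<'E'
def to(xyz,yaw):
    s=ctrl.state(); Rc=R.from_euler('xyz',s['tool_rot'],degrees=True); Rt=R.from_euler('xyz',[180,0,yaw],degrees=True)
    print('t',round(s['time'],2),'at',np.round(s['ee_pos'],4),np.round(s['tool_rot'],2),'w',round(s['width'],4),'F',np.round(s['ft_force'],1))
    print('turn',np.round((Rc.inv()*Rt).as_rotvec(),4),'shift',np.round(Rc.inv().apply(np.array(xyz)-s['ee_pos']),4))
E
python3 -c "
from h import *
to([.639,-.072,.16],178)"
```

```text
t 1.8 at [0.1899 0.5954 0.2018] [180.     0.   162.31] w 0.0853 F [-0.3 -0.1 -0.2]
turn [ 0.      0.     -0.2738] shift [-0.6307 -0.4994  0.0418]
```

```bash
python3 -m handwheel '[[0,0,-0.04,-0.04,-0.03,0,40],[0,0,-0.08,-0.08,-0.06,0,40],[0,0,-0.12,-0.12,-0.095,0,40],[0,0,-0.16,-0.16,-0.127,0,40],[0,0,-0.2,-0.2,-0.16,0,40],[0,0,-0.24,-0.24,-0.19,0,40],[0,0,-0.27,-0.28,-0.22,0,40],[0,0,-0.274,-0.32,-0.25,0,40]]' 30; python3 -c "
from h import *
to([.639,-.072,.16],178)"
```

```text
time: 2.6
ee_pos: [0.4161, 0.2633, 0.2022]
tool_rot: [180.0, 0.1, 178.1]
ft_force: [0.8, 1.1, 0.6]
width: 0.0341
t 2.6 at [0.4161 0.2633 0.2022] [1.7997e+02 6.0000e-02 1.7805e+02] w 0.0341 F [0.8 1.1 0.6]
turn [0.0006 0.0011 0.0009] shift [-0.2342 -0.3276  0.0423]
```

```bash
python3 -m handwheel '[[0,0,0,-0.029,-0.04,0,40],[0,0,0,-0.058,-0.081,0,40],[0,0,0,-0.087,-0.121,0,40],[0,0,0,-0.116,-0.162,0,40],[0,0,0,-0.145,-0.203,0,40],[0,0,0,-0.175,-0.244,0.01,40],[0,0,0,-0.204,-0.285,0.025,40],[0,0,0,-0.231,-0.324,0.04,40]]'; python3 -m handwheel '[[0,0,0,0,0,0.005,40],[0,0,0,0,0,0.01,40],[0,0,0,0,0,0.015,40],[0,0,0,0,0,0.02,40],[0,0,0,0,0,0.025,40],[0,0,0,0,0,0.03,40],[0,0,0,0,0,0.03,40],[0,0,0,0,0,0.03,40]]'; python3 - <<'E'
from h import *
to([.639,-.072,.073],178)
a=cam('top');b=cam('side')
A=cv2.resize(a['pixels'][110:210,180:280],(400,400),interpolation=cv2.INTER_CUBIC);B=cv2.resize(b['pixels'][140:260,130:250],(400,400),interpolation=cv2.INTER_CUBIC)
save(np.hstack([A,B]),'above.png')
E
```

```text
time: 3.4
ee_pos: [0.6338, -0.0653, 0.1632]
tool_rot: [-180.0, 0.1, 178.0]
ft_force: [0.8, 0.4, 1.1]
width: 0.0342
time: 4.2
ee_pos: [0.6325, -0.063, 0.1332]
tool_rot: [-180.0, 0.0, 178.0]
ft_force: [-0.3, -0.2, -0.2]
width: 0.0342
t 4.2 at [ 0.6325 -0.063   0.1332] [-180.      0.    178.03] w 0.0342 F [-0.3 -0.2 -0.2]
turn [-0.      0.0001  0.0005] shift [-0.0068 -0.0088  0.0602]
```

View pics/above.png

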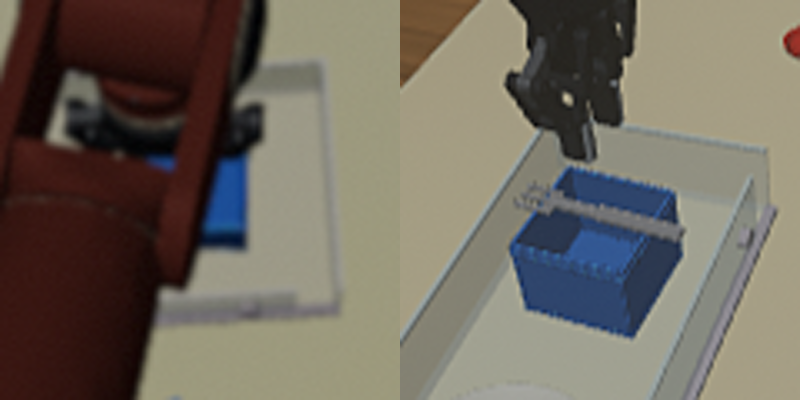

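The left half shows the arm over the cup. In the right half the finger is at (580,130), above the fork, which runs from (530,195) to (683,232). I'll correct the position and descend.

```bash
python3 -m handwheel '[[0,0,0,-0.003,-0.004,0.005,40],[0,0,0,-0.0068,-0.0088,0.012,40],[0,0,0,-0.0068,-0.0088,0.022,40],[0,0,0,-0.0068,-0.0088,0.032,40],[0,0,0,-0.0068,-0.0088,0.042,40],[0,0,0,-0.0068,-0.0088,0.052,40],[0,0,0,-0.0068,-0.0088,0.06,40],[0,0,0,-0.0068,-0.0088,0.06,40]]' 30; python3 -m handwheel '[[0,0,0,0,0,0,40],[0,0,0,0,0,0,25],[0,0,0,0,0,0,0],[0,0,0,0,0,0,0],[0,0,0,0,0,0,0],[0,0,0,0,0,0,0],[0,0,0,0,0,0,0],[0,0,0,0,0,0,0]]' 30;  python3 - <<'E'
from h import *
to([.639,-.072,.16],178)
b=cam('side');save(b['pixels'][140:260,130:250],'grip.png',4)
E
```

```text
time: 5.1
ee_pos: [0.6378, -0.0719, 0.071]
tool_rot: [180.0, -0.2, 178.0]
ft_force: [-0.5, 0.5, -0.2]
width: 0.0343
time: 5.9
ee_pos: [0.6391, -0.0723, 0.0732]
tool_rot: [-180.0, 0.0, 178.0]
ft_force: [0.4, -0.4, -0.8]
width: 0.0001
t 5.9 at [ 0.6391 -0.0723  0.0732] [-180.      0.    178.01] w 0.0001 F [ 0.4 -0.4 -0.8]
turn [-0.      0.0001  0.0002] shift [ 0.0001  0.0003 -0.0868]
```

View pics/grip.png

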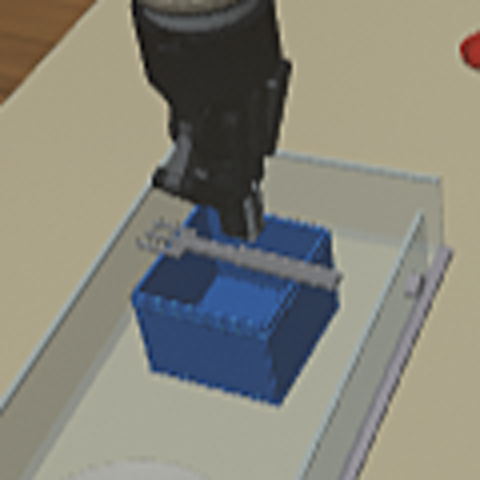

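The fork lies undisturbed in front of the shut fingertips at crop (240,240), and the width reads 0, so the grip missed. I'll compare the fork line with the TCP projection.

```bash
python3 - <<'E'
from h import *
b=cam('side')
f=lambda X:np.round((w2px(b,X)-[130,140])*4)
print('tcp',f([ctrl.state()['ee_pos']]), 'grasp',f([ctrl.state()['ee_pos']+[0,0,.0187]]))
m=ctrl.masks_of(b,'fork')
for q in m[:2]:
    ys,xs=np.nonzero(q['pixels']); print(q['conf'],len(xs))
    X=px2w(b,np.c_[xs,ys],.0835)[:,:2]*1e3
    for lo in range(575,720,12):
        s=(X[:,0]>=lo)&(X[:,0]<lo+12)
        if s.any(): print(lo,np.round([X[s,1].min(),X[s,1].mean(),X[s,1].max()],1))
print('rim',f(cuppts(.652,-.0725,-1.5,.092,.072,.005)[4:]))
print('fork ends in', px2w(b,np.array([[342,280],[190,238],[240,257]])/4+[130,140],.082))
E
```

```text
tcp [[250. 267.]] grasp [[246. 245.]]
rim [[328. 226.]
 [263. 327.]
 [200. 195.]
 [128. 291.]]
fork ends in [[ 0.57516428 -0.07085458  0.082     ]
 [ 0.68120593 -0.07691117  0.082     ]
 [ 0.64354144 -0.07069048  0.082     ]]
```

```bash
python3 - <<'E'
from h import *
b=cam('side');save(b['pixels'][170:230,160:230],'grip2.png',9)
E
```

```text
(no output)
```

View pics/grip2.png

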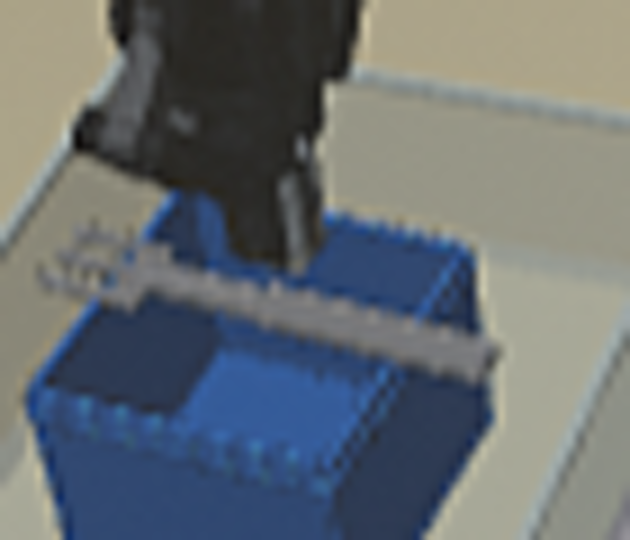

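The tips end at full-image pixel (190,200), but the TCP projects to (192.5,206.7). Either the fork hides the rest of the fingers or they are somewhere else. I'll check against the earlier view.

```bash
python3 - <<'E'
from h import *
b=cam('side')
for dz in(0,.005,.013,.02):
    print(dz,[np.round(w2px(b,[[.6325,-.063+dy,.1332+dz]])[0],1).tolist() for dy in(.017,-.017)], np.round(w2px(b,[[.639,-.0723,.0732+dz]])[0],1))
print(np.round(w2px(b,[[.575,-.0709,.083]]),1))
E
python3 -m handwheel '[[0,0,0,0,0,-0.01,0],[0,0,0,0,0,-0.02,0],[0,0,0,0,0,-0.03,0],[0,0,0,0,0,-0.04,0],[0,0,0,0,0,-0.05,0],[0,0,0,0,0,-0.06,0],[0,0,0,0,0,-0.06,0],[0,0,0,0,0,-0.06,0]]'
python3 - <<'E'
from h import *
to([.639,-.072,.16],178)
b=cam('side'); X=ctrl.state()['ee_pos']; print(np.round((w2px(b,[X,X+[0,0,.0187]])-[130,140])*4))
B=cv2.resize(b['pixels'][140:260,130:250],(480,480),interpolation=cv2.INTER_CUBIC); u,v=((w2px(b,X)[0]-[130,140])*4).astype(int); cv2.circle(B,(int(u),int(v)),3,(255,0,0),-1); save(B,'lift.png')
E
```

```text
0 [[186.7, 196.7], [193.0, 187.4]] [192.4 206.7]
0.005 [[186.4, 195.2], [192.7, 185.8]] [192.1 205.3]
0.013 [[185.9, 192.6], [192.2, 183.3]] [191.7 203. ]
0.02 [[185.5, 190.4], [191.9, 181.1]] [191.3 201. ]
[[215.5 209.7]]
time: 6.95
ee_pos: [0.6392, -0.0723, 0.1334]
tool_rot: [-180.0, 0.0, 178.0]
ft_force: [-0.9, -0.1, -0.5]
width: 0.0006
t 6.95 at [ 0.6392 -0.0723  0.1334] [-1.8000e+02  3.0000e-02  1.7801e+02] w 0.0006 F [-0.9 -0.1 -0.5]
turn [-0.0001  0.0005  0.0002] shift [ 0.0002  0.0003 -0.0266]
[[237. 196.]
 [232. 173.]]
```

View pics/lift.png

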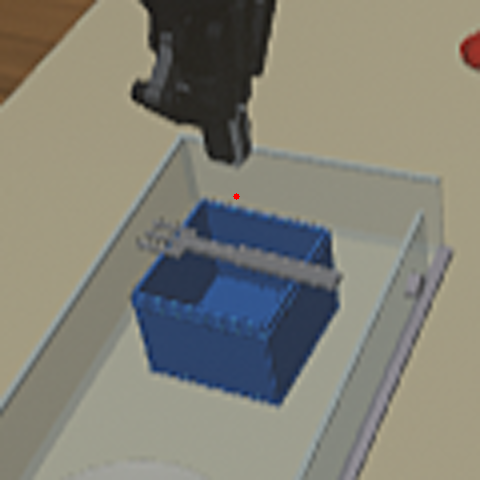

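The red dot is the TCP projection at (237,196), while the visible tip is at (230,160). So the real tips sit about 25 mm higher than expected, or are shifted toward -y. The top camera can tell these apart.

```bash
python3 - <<'E'
from h import *
a=cam('top');b=cam('side'); X=ctrl.state()['ee_pos']
for z in(0,.05,.1): print(z,np.round((w2px(a,[X+[0,0,z],X+[0,-.033,z]])-[180,100])*5))
for q in([0,0,.027],[.02,-.033,0],[0,-.02,.012],[0,0,.1],[.02,-.033,.073]): print(q,np.round((w2px(b,X+np.array(q))[0]-[130,100])*4))
s=ctrl.state(); print(s['joint_pos'])
save(np.hstack([cv2.resize(a['pixels'][100:180,180:260],(400,400)),cv2.resize(b['pixels'][100:200,130:230],(400,400))]),'both.png')
E
```

```text
0 [[232. 254.]
 [288. 254.]]
0.05 [[228. 229.]
 [286. 228.]]
0.1 [[224. 201.]
 [285. 200.]]
[0, 0, 0.027] [231. 323.]
[0.02, -0.033, 0] [231. 316.]
[0, -0.02, 0.012] [249. 321.]
[0, 0, 0.1] [213. 223.]
[0.02, -0.033, 0.073] [214. 222.]
[-1.30809048e+01  8.28568275e+00  9.35525190e+01  1.06415351e-04
  7.82529500e+01 -1.01085387e+02]
```

View pics/both.png

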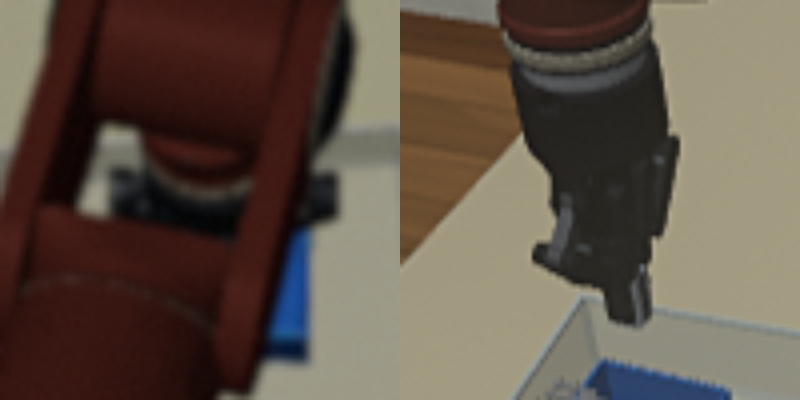

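The top view puts the gripper at column 223, against 224 predicted, so y is right. The real tips are therefore about 26 mm above the reported TCP. I'll go down to a reported z of about 0.046 and watch the force.

```bash
python3 -m handwheel '[[0,0,0,0,0,0.012,40],[0,0,0,0,0,0.024,40],[0,0,0,0,0,0.036,40],[0,0,0,0,0,0.048,40],[0,0,0,0,0,0.058,40],[0,0,0,0,0,0.068,40],[0,0,0,0,0,0.077,40],[0,0,0,0,0,0.077,40]]' 30; python3 -m handwheel '[[0,0,0,0,0,0.005,40],[0,0,0,0,0,0.01,40],[0,0,0,0,0,0.01,40],[0,0,0,0,0,0.01,20],[0,0,0,0,0,0.01,0],[0,0,0,0,0,0.01,0],[0,0,0,0,0,0.01,0],[0,0,0,0,0,0.01,0]]' 30;  python3 - <<'E'
from h import *
to([.639,-.072,.16],178)
E
```

```text
time: 7.9
ee_pos: [0.6379, -0.072, 0.0541]
tool_rot: [180.0, -0.2, 178.0]
ft_force: [0.1, 0.2, -0.0]
width: 0.0341
time: 8.7
ee_pos: [0.6394, -0.0724, 0.0465]
tool_rot: [-180.0, 0.0, 178.0]
ft_force: [-0.5, -1.0, 1.2]
width: 0.012
t 8.7 at [ 0.6394 -0.0724  0.0465] [-1.7999e+02  4.0000e-02  1.7801e+02] w 0.012 F [-0.5 -1.   1.2]
turn [-0.0001  0.0008  0.0001] shift [ 0.0003  0.0003 -0.1135]
```

```bash
python3 -m handwheel '[[0,0,0,0,0,-0.005,0],[0,0,0,0,0,-0.015,0],[0,0,0,0,0,-0.03,0],[0,0,0,0,0,-0.045,0],[0,0,0,0,0,-0.06,0],[0,0,0,0,0,-0.07,0],[0,0,0,0,0,-0.08,0],[0,0,0,0,0,-0.08,0]]'
python3 - <<'E'
from h import *
to([.6385,.118,.127],178)
b=cam('side'); save(b['pixels'][120:320,90:290],'lift2.png',3)
X=ctrl.state()['ee_pos']+[0,0,.027];print(w2px(b,X)*3-[270,360])
E
```

```text
time: 9.5
ee_pos: [0.6402, -0.0726, 0.1285]
tool_rot: [-180.0, 0.2, 178.0]
ft_force: [0.7, -0.1, -0.8]
width: 0.0117
t 9.5 at [ 0.6402 -0.0726  0.1285] [-179.96    0.19  178.01] w 0.0117 F [ 0.7 -0.1 -0.8]
turn [-0.0007  0.0034  0.0002] shift [0.0083 0.1904 0.0013]
[[293.07676502 186.75046491]]
```

View pics/lift2.png

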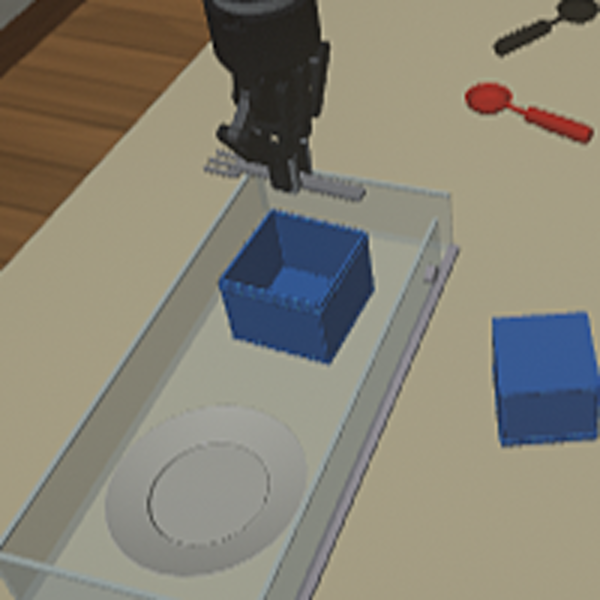

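The fork is held level at crop (285,180) and the big cup is undisturbed. Moving over the plate.

```bash
python3 -m handwheel '[[0,0,0,0.001,0.025,0,0],[0,0,0,0.002,0.055,0,0],[0,0,0,0.003,0.09,0,0],[0,0,0,0.005,0.125,0,0],[0,0,0,0.006,0.155,0,0],[0,0,0,0.007,0.18,0,0],[0,0,0,0.008,0.19,0,0],[0,0,0,0.008,0.19,0,0]]'; python3 -m handwheel '[[0,0,0,0,0,0.015,0],[0,0,0,0,0,0.035,0],[0,0,0,0,0,0.055,0],[0,0,0,0,0,0.075,0],[0,0,0,0,0,0.095,0],[0,0,0,0,0,0.11,0],[0,0,0,0,0,0.118,0],[0,0,0,0,0,0.118,0]]'
python3 - <<'E'
from h import *
to([.638,.118,0],178)
b=cam('side'); save(b['pixels'][200:350,80:230],'plate.png',4)
E
```

```text
time: 10.35
ee_pos: [0.637, 0.1187, 0.1251]
tool_rot: [-180.0, -0.1, 178.1]
ft_force: [-0.5, -0.7, -1.0]
width: 0.0118
time: 11.15
ee_pos: [0.6364, 0.1171, 0.0061]
tool_rot: [-180.0, -0.2, 178.0]
ft_force: [-0.3, -0.6, -0.5]
width: 0.0119
t 11.15 at [0.6364 0.1171 0.0061] [-179.98   -0.18  177.96] w 0.0119 F [-0.3 -0.6 -0.5]
turn [-0.0004 -0.0031 -0.0008] shift [-0.0015  0.001   0.0061]
```

View pics/plate.png

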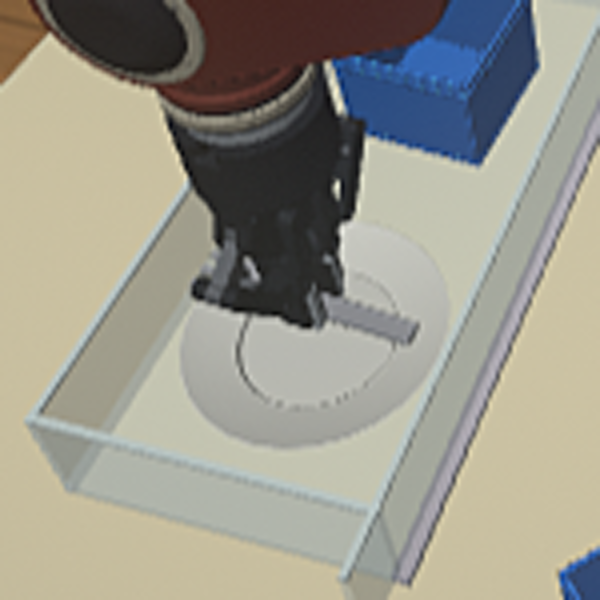

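The fork is above the plate, handle end at crop (415,330), well inside the rim. Lowering gently.

```bash
python3 -m handwheel '[[0,0,0,0,0,0.002,0],[0,0,0,0,0,0.004,0],[0,0,0,0,0,0.006,0],[0,0,0,0,0,0.008,0],[0,0,0,0,0,0.01,0],[0,0,0,0,0,0.011,0],[0,0,0,0,0,0.012,0],[0,0,0,0,0,0.012,0]]'; python3 -m handwheel '[[0,0,0,0,0,0.0005,0],[0,0,0,0,0,0.001,0],[0,0,0,0,0,0.0015,0],[0,0,0,0,0,0.002,0],[0,0,0,0,0,0.0025,0],[0,0,0,0,0,0.003,0],[0,0,0,0,0,0.003,0],[0,0,0,0,0,0.003,0]]'
python3 -c "
from h import *
to([.638,.118,0],178)"
```

```text
time: 12.0
ee_pos: [0.6376, 0.1178, -0.0041]
tool_rot: [-180.0, -0.0, 178.0]
ft_force: [-0.1, -0.2, 0.6]
width: 0.012
time: 12.8
ee_pos: [0.6376, 0.1178, -0.0069]
tool_rot: [-180.0, -0.0, 178.0]
ft_force: [0.7, 0.6, -0.9]
width: 0.0122
t 12.8 at [ 0.6376  0.1178 -0.0069] [-180.     -0.    178.01] w 0.0122 F [ 0.7  0.6 -0.9]
turn [-0.     -0.0001  0.0001] shift [-0.0004  0.0002 -0.0069]
```

```bash
python3 -m handwheel '[[0,0,0,0,0,0.0005,0],[0,0,0,0,0,0.001,0],[0,0,0,0,0,0.0015,0],[0,0,0,0,0,0.002,0],[0,0,0,0,0,0.0025,0],[0,0,0,0,0,0.003,0],[0,0,0,0,0,0.003,0],[0,0,0,0,0,0.003,0]]'; python3 -c "
from h import *
to([.638,.118,0],178)
"; python3 -m handwheel '[[0,0,0,0,0,0.0005,0],[0,0,0,0,0,0.001,0],[0,0,0,0,0,0.0015,0],[0,0,0,0,0,0.002,0],[0,0,0,0,0,0.002,0],[0,0,0,0,0,0.002,0],[0,0,0,0,0,0.002,0],[0,0,0,0,0,0.002,0]]'
python3 -c "
from h import *
to([.638,.118,0],178)"
```

```text
time: 13.6
ee_pos: [0.6377, 0.1179, -0.0098]
tool_rot: [-180.0, 0.0, 178.0]
ft_force: [-0.5, -0.3, 1.2]
width: 0.0119
t 13.6 at [ 0.6377  0.1179 -0.0098] [-1.8000e+02  1.0000e-02  1.7801e+02] w 0.0119 F [-0.5 -0.3  1.2]
turn [-0.      0.0001  0.0001] shift [-0.0003  0.0002 -0.0098]
time: 14.4
ee_pos: [0.6378, 0.1179, -0.0117]
tool_rot: [180.0, 0.0, 178.0]
ft_force: [-1.7, 0.0, 3.8]
width: 0.0115
t 14.4 at [ 0.6378  0.1179 -0.0117] [1.8000e+02 2.0000e-02 1.7801e+02] w 0.0115 F [-1.7  0.   3.8]
turn [0.0001 0.0003 0.0001] shift [-0.0002  0.0001 -0.0117]
```

Contact at about 4 N. I'll open partway and lift.

```bash
python3 -m handwheel '[[0,0,0,0,0,0,20],[0,0,0,0,0,0,30],[0,0,0,0,0,0,40],[0,0,0,0,0,0,40],[0,0,0,0,0,-0.005,40],[0,0,0,0,0,-0.015,40],[0,0,0,0,0,-0.035,40],[0,0,0,0,0,-0.055,40]]'; python3 -m handwheel '[[0,0,0,0,0,-0.02,40],[0,0,0,0,0,-0.04,40],[0,0,0,0,0,-0.06,40],[0,0,0,0,0,-0.08,60],[0,0,0,0,0,-0.1,80],[0,0,0,0,0,-0.11,100],[0,0,0,0,0,-0.11,100],[0,0,0,0,0,-0.11,100]]'
python3 - <<'E'
from h import *
to([.4055,.219,.14],141)
a=cam('top')
b=cam('side')
print(fit([(b,(190,213),40)],[652,-72,-1.5],.092,.072,.005),fit([(b,(241,354),40)],[405,219,51],.06,.062,0))
for k in('plate','fork'):
    for n,p in(('t',a),('s',b)):print(n,k,[(round(m['conf'],2),px2w(p,[m['xy']],.015).round(3).tolist()) for m in ctrl.masks_of(p,k)])
save(b['pixels'][170:384,70:290],'after.png',2.7)
E
```

```text
time: 15.2
ee_pos: [0.6376, 0.1179, 0.0443]
tool_rot: [-180.0, 0.0, 178.0]
ft_force: [0.5, 0.8, -0.5]
width: 0.0341
time: 16.0
ee_pos: [0.6374, 0.1178, 0.1528]
tool_rot: [-180.0, -0.0, 178.0]
ft_force: [-0.3, 0.7, -0.2]
width: 0.085
t 16.0 at [0.6374 0.1178 0.1528] [-1.8000e+02 -2.0000e-02  1.7801e+02] w 0.085 F [-0.3  0.7 -0.2]
turn [-2.000e-04 -4.000e-04  6.459e-01] shift [0.2353 0.093  0.0129]
(array([651.9, -71.8,  -1.6]), np.float64(0.018)) (array([405.6, 218.6,  51.1]), np.float64(0.009))
t plate [(0.88, [[0.635, 0.099, 0.015]])]
s plate [(0.87, [[0.638, 0.125, 0.015]])]
t fork [(0.64, [[0.654, 0.128, 0.015]]), (0.21, [[0.664, -0.061, 0.015]])]
s fork [(0.54, [[0.654, 0.111, 0.015]]), (0.19, [[0.554, 0.078, 0.015]])]
```

View pics/after.png

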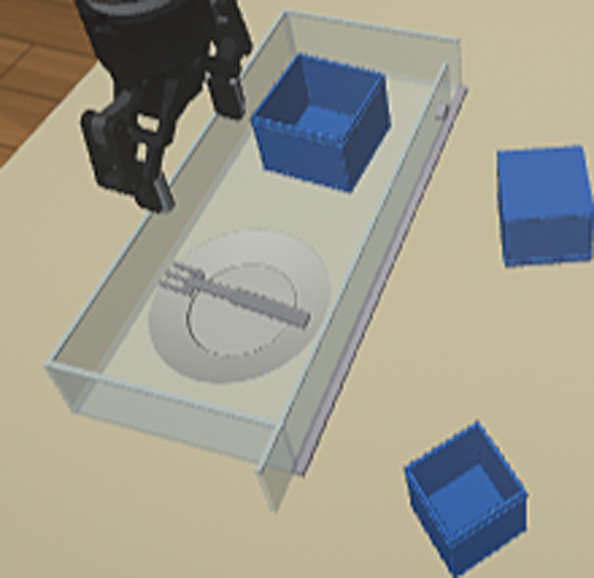

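The fork lies on the plate from (165,275) to (305,318) and the big cup is unmoved. The small cup fit is (405.6,218.7,51.1°).

```bash
python3 -m handwheel '[[0,0,0.09,0.03,0.012,0,100],[0,0,0.18,0.065,0.025,0,100],[0,0,0.27,0.1,0.039,0.003,100],[0,0,0.36,0.135,0.053,0.006,100],[0,0,0.45,0.17,0.067,0.01,100],[0,0,0.54,0.2,0.08,0.013,100],[0,0,0.62,0.225,0.089,0.013,100],[0,0,0.646,0.2353,0.093,0.013,100]]'; python3 -m handwheel '[[0,0,0,0,0,0.01,100],[0,0,0,0,0,0.02,100],[0,0,0,0,0,0.03,100],[0,0,0,0,0,0.03,100],[0,0,0,0,0,0.03,100],[0,0,0,0,0,0.03,100],[0,0,0,0,0,0.03,100],[0,0,0,0,0,0.03,100]]'
python3 - <<'E'
from h import *
to([.4056,.2187,-.010],141.1)
b=cam('side')
X=ctrl.state()['ee_pos']; t=np.radians(141.1); d=np.array([np.sin(t),-np.cos(t),0])*.0425
for s in(1,-1): print(np.round((w2px(b,X+[0,0,.027+.013]+s*d)[0]-[160,240])*4))
save(b['pixels'][240:384,160:340],'pre.png',4)
E
```

```text
time: 17.1
ee_pos: [0.4035, 0.2196, 0.1394]
tool_rot: [-180.0, -0.1, 141.0]
ft_force: [0.1, 0.1, 0.2]
width: 0.0857
time: 17.9
ee_pos: [0.4061, 0.219, 0.1106]
tool_rot: [180.0, 0.0, 141.0]
ft_force: [-0.5, -0.1, -0.5]
width: 0.0852
t 17.9 at [0.4061 0.219  0.1106] [1.7996e+02 3.0000e-02 1.4099e+02] w 0.0852 F [-0.5 -0.1 -0.5]
turn [ 0.0008  0.0005 -0.0019] shift [ 0.0003 -0.0007  0.1206]
[225. 386.]
[402. 278.]
```

View pics/pre.png

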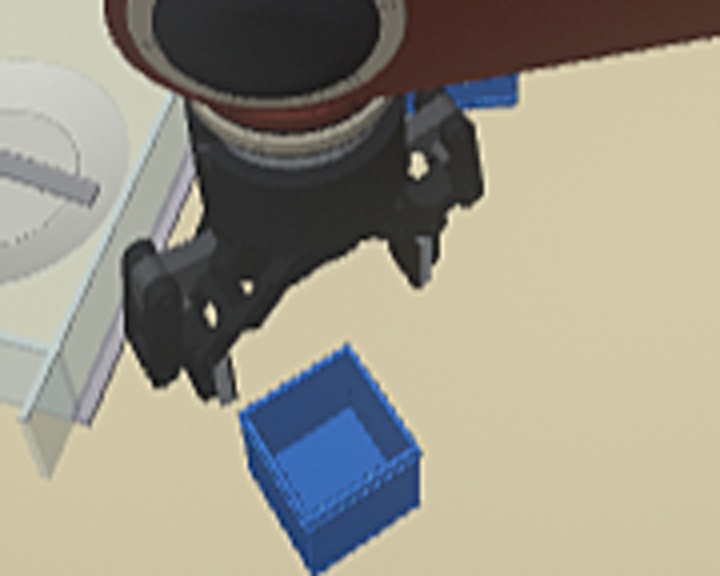

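The tips at (220,400) and (425,285) straddle the cup centre at (330,450), and the jaw axis is parallel to the cup's edge. Descending and gripping.

```bash
python3 -m handwheel '[[0,0,-0.002,0,-0.0005,0.015,100],[0,0,-0.002,0,-0.0005,0.035,100],[0,0,-0.002,0,-0.0005,0.055,100],[0,0,-0.002,0,-0.0005,0.075,100],[0,0,-0.002,0,-0.0005,0.095,100],[0,0,-0.002,0,-0.0005,0.11,100],[0,0,-0.002,0,-0.0005,0.12,100],[0,0,-0.002,0,-0.0005,0.12,100]]' 30; python3 -m handwheel '[[0,0,0,0,0,0,95],[0,0,0,0,0,0,85],[0,0,0,0,0,0,75],[0,0,0,0,0,0,65],[0,0,0,0,0,0,50],[0,0,0,0,0,0,50],[0,0,0,0,0,0,50],[0,0,0,0,0,0,50]]' 30
python3 -c "
from h import *
to([.4056,.2187,.15],141.1)"
```

```text
time: 18.75
ee_pos: [0.4036, 0.218, -0.0121]
tool_rot: [-179.8, -0.1, 141.1]
ft_force: [0.3, -0.0, -0.5]
width: 0.0853
time: 19.55
ee_pos: [0.4064, 0.2189, -0.0089]
tool_rot: [179.9, 0.1, 141.1]
ft_force: [-0.7, 0.1, 6.0]
width: 0.0599
t 19.55 at [ 0.4064  0.2189 -0.0089] [1.7991e+02 6.0000e-02 1.4111e+02] w 0.0599 F [-0.7  0.1  6. ]
turn [0.0016 0.001  0.0001] shift [ 0.0003 -0.0004 -0.1589]
```

```bash
python3 -m handwheel '[[0,0,0,0,0,-0.005,40],[0,0,0,0,0,-0.015,40],[0,0,0,0,0,-0.035,40],[0,0,0,0,0,-0.06,40],[0,0,0,0,0,-0.09,40],[0,0,0,0,0,-0.12,40],[0,0,0,0,0,-0.145,40],[0,0,0,0,0,-0.16,40]]' 40
python3 -m handwheel '[[0,0,0,0,0,0,40],[0,0,0,0,0,0,40],[0,0,0,0,0,0,40],[0,0,0,0,0,0,40],[0,0,0,0,0,0,40],[0,0,0,0,0,0,40],[0,0,0,0,0,0,40],[0,0,0,0,0,0,40]]'
python3 - <<'E'
from h import *
to([.652,-.072,.151],178.4)
b=cam('side')
for m in ctrl.masks_of(b,'small_cup'): print(m['conf'],m['xy'],w2px(b,[.4056,.2187,.16+.031]))
E
```

```text
time: 20.35
ee_pos: [0.4061, 0.2189, 0.1528]
tool_rot: [179.8, 0.1, 141.1]
ft_force: [-0.1, 0.1, -0.2]
width: 0.0593
time: 21.15
ee_pos: [0.4054, 0.2186, 0.15]
tool_rot: [-180.0, -0.0, 141.1]
ft_force: [0.5, 0.1, -0.8]
width: 0.0594
t 21.15 at [0.4054 0.2186 0.15  ] [-179.99   -0.    141.11] w 0.0594 F [ 0.5  0.1 -0.8]
turn [-1.000e-04 -1.000e-04 -6.509e-01] shift [-0.3744 -0.0713 -0.001 ]
0.63 [242.9, 315.8] [[238.05773983 309.75650119]]
```

```bash
python3 -m handwheel '[[0,0,-0.03,-0.015,-0.003,0,40],[0,0,-0.08,-0.04,-0.008,0,40],[0,0,-0.13,-0.07,-0.013,0,40],[0,0,-0.18,-0.1,-0.019,0,40],[0,0,-0.23,-0.13,-0.025,0,40],[0,0,-0.28,-0.16,-0.03,0,40],[0,0,-0.32,-0.18,-0.035,0,40],[0,0,-0.34,-0.19,-0.037,0,40]]'; python3 -c "
from h import *
to([.652,-.072,.15],178.4)"
```

```text
time: 22.05
ee_pos: [0.5311, 0.0689, 0.1502]
tool_rot: [-180.0, 0.0, 160.5]
ft_force: [0.2, -0.3, -0.2]
width: 0.0596
t 22.05 at [0.5311 0.0689 0.1502] [-1.7999e+02  2.0000e-02  1.6055e+02] w 0.0596 F [ 0.2 -0.3 -0.2]
turn [-3.000e-04  3.000e-04 -3.115e-01] shift [-0.1609 -0.0926  0.0002]
```

```bash
python3 -m handwheel '[[0,0,-0.03,-0.014,-0.008,0,40],[0,0,-0.08,-0.038,-0.022,0,40],[0,0,-0.13,-0.065,-0.037,0,40],[0,0,-0.18,-0.092,-0.053,0,40],[0,0,-0.23,-0.118,-0.068,0,40],[0,0,-0.28,-0.14,-0.081,0,40],[0,0,-0.305,-0.156,-0.09,0,40],[0,0,-0.3115,-0.161,-0.0926,0,40]]'; python3 -m handwheel '[[0,0,0,0,0,0.004,40],[0,0,0,0,0,0.01,40],[0,0,0,0,0,0.018,40],[0,0,0,0,0,0.025,40],[0,0,0,0,0,0.03,40],[0,0,0,0,0,0.03,40],[0,0,0,0,0,0.03,40],[0,0,0,0,0,0.03,40]]'; python3 - <<'E'
from h import *
to([.652,-.072,.08],178.4)
b=cam('side')
for k in('small_cup','big_cup'):
  for m in ctrl.masks_of(b,k)[:2]: print(k,m['conf'],m['xy'],int(m['pixels'].sum()))
X=ctrl.state()['ee_pos']; print('pred small centre',w2px(b,X+[0,0,.009+.031]),'bottom corners',w2px(b,cuppts(X[0],X[1],-1.6,.06,.062,X[2]+.009)).round(1).tolist(),'big rim',w2px(b,cuppts(.652,-.072,-1.6,.092,.072,.005)[4:]).round(1).tolist())
B=b['pixels'][130:270,120:260]; B=cv2.resize(B,(560,560),interpolation=cv2.INTER_CUBIC)
for i,P in enumerate(w2px(b,cuppts(X[0],X[1],-1.6,.06,.062,X[2]+.009))): cv2.circle(B,tuple(int(v) for v in (P-[120,130]+.5)*4),2,(255,0,0) if i<4 else (255,255,0),-1)
np.save('b.npy',b['pixels']); save(B,'hold.png')
E
```

```text
time: 22.85
ee_pos: [0.652, -0.0718, 0.1499]
tool_rot: [-180.0, 0.0, 178.4]
ft_force: [0.0, 0.2, 0.1]
width: 0.0596
time: 23.65
ee_pos: [0.6514, -0.0704, 0.1206]
tool_rot: [-180.0, 0.0, 178.4]
ft_force: [-0.4, -0.1, -1.3]
width: 0.0597
t 23.65 at [ 0.6514 -0.0704  0.1206] [-1.7999e+02  5.0000e-02  1.7844e+02] w 0.0597 F [-0.4 -0.1 -1.3]
turn [-0.0002  0.0008  0.0006] shift [-0.0006 -0.0016  0.0406]
small_cup 0.61 [187.8, 178.6] 825
small_cup 0.18 [191.0, 210.4] 1829
big_cup 0.79 [193.8, 212.8] 1815
pred small centre [[182.32948928 179.7354237 ]] bottom corners [[201.0, 184.3], [189.7, 200.5], [179.2, 179.2], [167.0, 194.9], [197.9, 164.3], [185.9, 180.4], [175.1, 159.3], [162.1, 174.8]] big rim [[211.9, 196.6], [195.7, 221.9], [179.9, 188.9], [161.9, 212.9]]
```

View pics/hold.png

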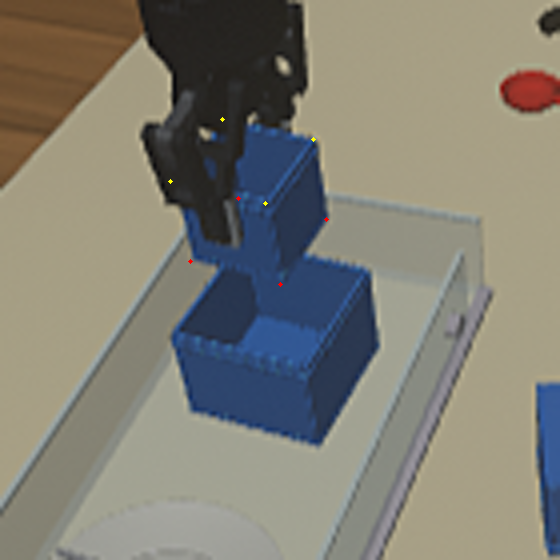

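The projected bottom corners (red: (190,261), (280,285), (326,219)) coincide with the held cup's visible corners, so its underside is 9 mm above the reported TCP. I'll refine the relative alignment by fitting edges of both cups in the same image.

```bash
cat > ef.py <<'E'
from h import *
from scipy.ndimage import map_coordinates
def efit(p,E,w,h,z,x0):
    g=cv2.GaussianBlur(p['pixels'].astype(np.float32),(0,0),.8); gx=np.gradient(g,axis=1);gy=np.gradient(g,axis=0); G=np.sqrt((gx**2+gy**2).sum(2))
    def cost(v):
        c=cuppts(v[0]/1e3,v[1]/1e3,v[2],w,h,z); s=0
        for i,j,lo,hi in E:
            t=np.linspace(lo,hi,40)[:,None]; q=w2px(p,c[i]*(1-t)+c[j]*t); s+=map_coordinates(G,[q[:,1],q[:,0]],order=1).mean()
        return -s/len(E)
    best=min((minimize(cost,np.array(x0)+d,method='Nelder-Mead',options=dict(initial_simplex=np.array(x0)+d+np.array([[0,0,0],[2,0,0],[0,2,0],[0,0,2]]))) for d in np.array([[0,0,0],[-2,0,0],[2,2,1],[0,-2,-1]])),key=lambda r:r.fun)
    return best.x.round(1),round(best.fun,1),round(cost(x0),1)
# corners: 0(-x,-y)1(-x,+y)2(+x,-y)3(+x,+y), +4 top
SM=[(0,1,.05,.5),(0,4,.05,.95),(1,3,.75,.95),(4,5,.1,.6),(1,5,.3,.9)]
BG=[(0+4,1+4,.1,.9),(5,7,.1,.9),(1,3,.05,.95),(0,1,.05,.95),(1,5,.1,.9),(3,7,.1,.9)]
E
python3 - <<'E'
from ef import *
b=cam('side'); X=ctrl.state()['ee_pos']; print(X.round(4))
print('small',efit(b,SM,.06,.062,X[2]+.009,[X[0]*1e3,X[1]*1e3,-1.6]))
print('big',efit(b,BG,.092,.072,.005,[652,-72,-1.6]))
E
```

```text
[ 0.6514 -0.0704  0.1205]
small (array([650.2, -71.8,  -1.1]), np.float64(-37.9), np.float32(-33.2))
big (array([651.8, -72.6,  -2.1]), np.float64(-38.1), np.float32(-37.7))
```

```bash
python3 -c "
from h import *
to([.653,-.0714,.0785],178.1)"; python3 -m handwheel '[[0,0,0.003,-0.0008,-0.0005,0.003,40],[0,0,0.006,-0.0016,-0.001,0.009,40],[0,0,0.006,-0.0016,-0.001,0.016,40],[0,0,0.006,-0.0016,-0.001,0.024,40],[0,0,0.006,-0.0016,-0.001,0.031,40],[0,0,0.006,-0.0016,-0.001,0.037,40],[0,0,0.006,-0.0016,-0.001,0.04,40],[0,0,0.006,-0.0016,-0.001,0.042,40]]'; python3 -m handwheel '[[0,0,0,0,0,0,40],[0,0,0,0,0,0,40],[0,0,0,0,0,0,40],[0,0,0,0,0,0,40],[0,0,0,0,0,0,40],[0,0,0,0,0,0,40],[0,0,0,0,0,0,40],[0,0,0,0,0,0,40]]'
python3 - <<'E'
from ef import *
to([.653,-.0714,.0785],178.1)
b=cam('side');a=cam('top'); X=ctrl.state()['ee_pos']
print('small',efit(b,SM,.06,.062,X[2]+.009,[X[0]*1e3,X[1]*1e3,-1.9]))
for dz in(-.004,-.002,.002,.004): print(dz,efit(b,SM,.06,.062,X[2]+.009+dz,[X[0]*1e3,X[1]*1e3,-1.9]))
print('big',efit(b,BG[:1]+BG[2:],.092,.072,.005,[652,-72,-1.6]))
B=cv2.resize(b['pixels'][150:250,140:240],(500,500),interpolation=cv2.INTER_CUBIC);A=cv2.resize(a['pixels'][115:175,200:250],(250,300),interpolation=cv2.INTER_CUBIC); C=np.zeros((500,250,3),np.uint8);C[:300]=A
save(np.hstack([B,C]),'final.png')
E
```

```text
t 23.85 at [ 0.6514 -0.0704  0.1205] [-1.7999e+02  4.0000e-02  1.7843e+02] w 0.0597 F [0.2 0.6 0.2]
turn [-0.0002  0.0007  0.0058] shift [-0.0016 -0.0009  0.042 ]
time: 24.65
ee_pos: [0.6525, -0.0713, 0.0776]
tool_rot: [180.0, -0.0, 178.1]
ft_force: [0.3, 0.2, 0.2]
width: 0.0595
time: 25.45
ee_pos: [0.6527, -0.0714, 0.0781]
tool_rot: [180.0, -0.0, 178.1]
ft_force: [-0.3, -0.3, -0.4]
width: 0.0594
t 25.45 at [ 0.6527 -0.0714  0.0781] [180.    -0.   178.09] w 0.0594 F [-0.3 -0.3 -0.4]
turn [ 0.     -0.     -0.0001] shift [-0.0003 -0.     -0.0004]
small (array([ 6.518e+02, -7.350e+01, -5.000e-01]), np.float64(-21.5), np.float32(-18.5))
-0.004 (array([653.8, -76.8,  -1.1]), np.float64(-21.5), np.float32(-17.1))
-0.002 (array([652.7, -75.1,  -0.9]), np.float64(-21.5), np.float32(-18.2))
0.002 (array([ 6.507e+02, -7.170e+01, -4.000e-01]), np.float64(-21.5), np.float32(-18.6))
0.004 (array([ 6.497e+02, -7.010e+01, -3.000e-01]), np.float64(-21.4), np.float32(-18.9))
big (array([651.8, -72.3,  -1.7]), np.float64(-44.7), np.float32(-44.4))
```

```bash
python3 -m handwheel '[[0,0,0,0,0.0003,0,40],[0,0,0,0,0.0006,0,40],[0,0,0,0,0.0006,0,40],[0,0,0,0,0.0006,0,40],[0,0,0,0,0.0006,0,40],[0,0,0,0,0.0006,0,40],[0,0,0,0,0.0006,0,40],[0,0,0,0,0.0006,0,40]]'
python3 - <<'E'
from ef import *
to([.653,-.0708,.0785],178.1)
b=cam('side'); X=ctrl.state()['ee_pos']
print('small',efit(b,SM,.06,.062,X[2]+.009,[X[0]*1e3,X[1]*1e3,-1.9]),'big',efit(b,BG[:1]+BG[2:],.092,.072,.005,[652,-72,-1.6]))
for k in('plate','fork'): print(k,[(round(m['conf'],2),px2w(b,[m['xy']],.015).round(3).tolist()) for m in ctrl.masks_of(b,k)[:1]])
print(ctrl.job_done())
E
```

```text
time: 26.35
ee_pos: [0.6528, -0.0708, 0.0781]
tool_rot: [-180.0, 0.0, 178.1]
ft_force: [-0.7, -0.1, -0.4]
width: 0.0595
t 26.35 at [ 0.6528 -0.0708  0.0781] [-180.      0.    178.09] w 0.0595 F [-0.7 -0.1 -0.4]
turn [-0.      0.     -0.0001] shift [-0.0002  0.     -0.0004]
small (array([651.4, -72.3,  -1. ]), np.float64(-21.4), np.float32(-18.4)) big (array([651.8, -72.3,  -1.7]), np.float64(-44.7), np.float32(-44.4))
plate [(0.63, [[0.647, 0.113, 0.015]])]
fork [(0.8, [[0.654, 0.111, 0.015]])]
the job is handed in; nothing more can be done
None
```

The fork is on the plate, and the arm is holding the small cup upright about 1 cm above the big cup's mouth. I handed the job in at 26 s with the cup still gripped.

**Fork:** My first grasp closed on nothing, because the visible fingertips were about 27 mm above where the reported tool position put them. I corrected for that and the second grasp held. I lowered the fork onto the plate until it touched at about 4 N, then let go.

**Last checks:**

| Check | Result |
|---|---|
| Centring | cup centres within about 0.5 mm in the side camera image |
| Angle between the cups' sides | 0.7° by the image fit, 0.2° by the tool reading |
| Gap above the rim | about 10 mm |
| Wrist force | under 1 N, so no sign of the held cup touching anything |
| Grip opening | 59.5 mm |
| Big cup | has not moved measurably |
| Fork | still on the plate |

**Less certain:**
- The gap comes from the arm's own height reading. A 1 mm height error would shift the measured centring by about 0.9 mm.
- I had no pictures left to view at the end, so the final state was checked by measurement only. The top camera was blocked by the arm and could not confirm it.
- The plate was partly hidden, so its last reading of (647, 113) mm is rough. It was about (643, 118) mm at the start, and I saw no sign of it moving.

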